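Square up a pile of resin test plates in the corner jig

TASK

Complete the pile in the squaring jig: lay the orange test plate on the blue one that lies askew there, and the green plate on top. Square the pile so that all three plates end flush with one another, hard up against both side posts and the red end stop, and leave it lying there. The end stop is only held by friction and is set to a measure: press gently so that it stays where it is, and leave the cup, jar and rotor base alone.

Things in the scene. Friction and masses are not known exactly. Their poses are not given: they have to be found in the camera images.
- blue_plate: Blue cured-resin plate, 150 x 50 x 14 mm, square edges, about 0.12 kg (varies by 30 %). Origin: centre of its underside; x along its 150 mm length, y across its 50 mm width, z up. It starts flat on the jig's tray, its edges up to 40 mm short of the posts and the end stop and turned up to 0.08 rad.
- orange_plate: Orange cured-resin plate, 150 x 50 x 14 mm, square edges, about 0.12 kg (varies by 30 %). Origin: centre of its underside; x along its 150 mm length, y across its 50 mm width, z up. It starts flat on the bench left or right of the jig.
- green_plate: Green cured-resin plate, 150 x 50 x 14 mm, square edges, about 0.12 kg (varies by 30 %). Origin: centre of its underside; x along its 150 mm length, y across its 50 mm width, z up. It starts flat on the bench on the other side of the jig.
- jig: Squaring jig, fixed to the bench: aluminium tray, top surface 10 mm above the bench, from x -140 to +130 and y -65.5 to +49.5 mm in its own frame, open at its -x and -y sides. Origin: on the bench, under the middle of a registered plate (give or take 10 mm in x, as the end stop is set); x along the plates' length towards the end stop, y towards the two side posts, z up.
- side_face (a point): Point midway between the two rigid steel side posts, in the plane of their faces that the long edges rest on, at tray height (jig frame -10, 25, 10 mm); axes as the jig's. Posts: 12 x 12 mm, up to 60 mm above the bench, centred at jig x = -58 and +38 mm; the 84 mm between them is free for a finger. A registered plate's origin is 25 mm from here towards -y.
- end_face (a point): Middle of the red end stop's face that the short edges rest on, at tray height; axes as the jig's. A registered plate's origin is 75 mm from here towards -x. The stop is 44 mm wide, up to 58 mm above the bench, set anywhere from jig x = 65 to 85 mm. Friction alone holds it: pushed with more than about 20 N it slides and does not come back; it must not shift over 2.5 mm.
- cup: Empty white cup, 74 mm across the rim, 90 mm high, standing beyond the work at the left; leave it alone. Origin: centre of its underside.
- jar: Amber jar, 64 mm across, 85 mm high, standing beyond the work at the right; leave it alone. Origin: centre of its underside.
- rotor_base: Dark steel disc with a short neck, 90 mm across, 35 mm high, standing beyond the jig; leave it alone. Origin: centre of its underside.
Not all that is in view belongs to the job. Of the things like the blue_plate, leave any that is grey; of the rest the larger one is meant. Of the things shaped like the green_plate, the green one is meant.

How it is judged:
By the outcome, as a careful person would: the job done as asked, in the order asked, and still so for the second after the job is handed in, with the robot touching nothing.
It also fails if it takes over 72 s, if anything falls off the work surface, if the arm or the gripper's body presses on something with over 40 N, if the wrist force passes 120 N, or if a joint passes its speed limit or range.

ROBOT

A 6-joint arm with a two-finger parallel gripper is mounted at the origin on the work surface. World frame = base frame: x ahead of the robot, y to its left, z up, the work surface at z = 0. Lengths are in m, angles in rad, forces in N, time in s.
With the tool pointing down it reaches from about 0.275 to 0.975 m from the base axis. Payload 8.4 kg.
Tool frame: the origin (TCP) lies on the centre line of the jaws, within the pads' length; the fingertips stand 17 mm ahead of it and the grasp point (between the pads) lies 2 mm behind it (ctrl.tip_extent is the distance from the TCP to the fingertips, in m); z points along the fingers, y is the line along which they close (so a half turn about z gives the same grasp; the last joint's range is limited). The gripper opens to 92 mm and grips with 3 to 60 N. Pads are 20 mm wide; open, the fingers measure 128 mm over their backs; the gripper's body (75 mm by 189 mm) begins 69 mm behind the grasp point.
Start: joints at [1.128, 0.353, 1.633, -0, 1.155, -0.002], TCP at [0.267, 0.565, 0.232] pointing down, gripper open.
Joint ranges: [-2.63, 2.63], [-0.92, 2.1], [0.06, 2.66], [-1.3, 4.44], [0, 2.69], [-3.02, 3.02]. Speed limits (rad/s): [2.22, 2.22, 2.79, 3.14, 3.14, 3.14].

INTERFACE

Orientations are given as a unit quaternion [x, y, z, w].
In Python, from plant import telemetry, camera, order, ctrl gives the robot as it stands.
- The arm moves only by the tool move_arm, never from a script. Its argument "steps" is a list of rows, each an object of numbers: "x", "y", "z": the shift along the tool's x, y, z in cm; "wx", "wy", "wz": the turn, a rotation vector about the tool's x, y, z in degrees. In form: [{"x": .., "y": .., "z": .., "wx": .., "wy": .., "wz": ..}, ...]. A call has 1 to 20 rows; each row shifts and turns the commanded pose from where the row before left it, along the tool's axes as they then stand; what a row does not reach is not made up. A row lasts 1/8 s, in which the tool goes at most 62.5 mm and 10.7 degrees, less where a joint would pass 70% of its speed; a pose out of reach is approached as far as the arm can. A call with a gripper value outside its range is refused whole. "jaw" is the finger opening in cm, from 0 to 9.19, set as the call begins (left out, the last holds). The fingers move at their own pace and stop on an object; "grip_force" is the grip in N (left out, the last holds). Time passes only in rows, so rows that do not move let the fingers close. It gives the time, the measured TCP pose, the force, the opening and the grip force at its end, in the units of the state.
- telemetry.state(): the state, without advancing time (a new reading comes with each control period).
- camera(name): name is "scene" or "side" or "wrist"; returns a dict with "img" (384x512x3 uint8, blue, green, red), "intrinsics" (3x3 intrinsics, pixels), "pose" (4x4, takes a point from camera to world coordinates). Camera axes: x right, y up, looking along -z (the intrinsics and any distortion apply to the point x, -y, -z); pixel columns grow to the right and rows downward; lengths in m; the calibration is good to about 2 mm. The wrist camera is an equidistant fisheye: a pixel r from the principal point sees the ray r / f radians off the axis. A picture is of the moment at which its call begins. There is no depth.
- order.sign_off(): hands the job in; it is judged then, once.
The state is a dict: "time": time; "joint_positions": joint angles; "joint_velocities": joint speeds; "joint_efforts": joint torques, N m; "tcp_pos": TCP position; "tcp_rot": TCP orientation; "ft_force": force on the tool from outside, world axes, zero at the start; "wrist_torque": the same for the moment, N m; "grip_width": finger opening in m; "finger_force": force on a finger pad.
Only numpy, scipy, OpenCV 4.12 (cv2) and the standard library are available. Lean on these libraries where they do the work, as an engineer would, in place of code of your own. Each camera call takes 0.05 s, during which the arm holds its last target. There are 200 camera calls.

## Working session

There is one attempt and no reset: what is moved stays moved. The work goes in short steps, Python scripts to look and compute and a tool call to move; the robot and the scene stay as the last step left them, time stands still between calls to the robot, and variables do not carry over. Pictures are saved under pics/ and viewed, at most 10 in all, crops included, and the job is handed in when it is done.

Besides the shell and the picture viewer there is one more tool, called after "Emit:" as name(argument=value, ...), one argument or row to a line, values as JSON. move_arm: Moves the arm, as the interface text tells. Its arguments: {"type":"object","properties":{"steps":{"type":"array"},"jaw":{"type":"number"},"grip_force":{"type":"number"}},"required":["steps"]}

```bash
ls; mkdir -p pics
python3 - <<'E'
from plant import telemetry, camera, order, ctrl
import cv2,numpy as np
print(telemetry.state()); print(ctrl.tip_extent)
for n in ("scene","side"):
    c=camera(n); cv2.imwrite(f"pics/{n}0.png",c["img"]); print(n,c["intrinsics"],c["pose"])
E
```

```text
pics
{'time': 0.0, 'joint_positions': array([ 1.12760278e+00,  3.53619534e-01,  1.63414857e+00, -6.41873999e-06,
        1.15517960e+00, -2.38856142e-03]), 'joint_velocities': array([ 0.00165554, -0.00013587,  0.00026001,  0.00101395,  0.00157951,
        0.00121909]), 'joint_efforts': array([-1.03065213e-03, -5.93817508e+01, -3.34226775e+01,  6.96052308e-02,
        2.32171593e-02, -1.09060627e-04]), 'tcp_pos': array([0.26645868, 0.56482786, 0.23087537]), 'tcp_rot': array([ 2.18621081e-01,  9.75809594e-01, -6.61431467e-04, -1.46838890e-04]), 'ft_force': array([-0.50617329, -0.55647975,  0.21985257]), 'wrist_torque': array([-0.00174244,  0.00259782, -0.0242828 ]), 'finger_force': 0.0, 'grip_width': 0.09181792310090336}
0.017
scene [[356.2156509    0.         255.58511157]
 [  0.         356.2156509  190.34229434]
 [  0.           0.           1.        ]] [[ 0.76878356 -0.52880682  0.35963201  0.86584001]
 [ 0.63948063  0.63037303 -0.44010721 -0.4509212 ]
 [ 0.00602937  0.5683249   0.82278214  0.76417095]
 [ 0.          0.          0.          1.        ]]
side [[412.88945292   0.         259.68326018]
 [  0.         412.88945292 188.88175041]
 [  0.           0.           1.        ]] [[ 0.93751392  0.25011455 -0.24188913  0.21859926]
 [-0.34783742  0.69120344 -0.63344055 -0.86254733]
 [ 0.0087619   0.67799743  0.73501205  0.975106  ]
 [ 0.          0.          0.          1.        ]]
```

View pics/scene0.png

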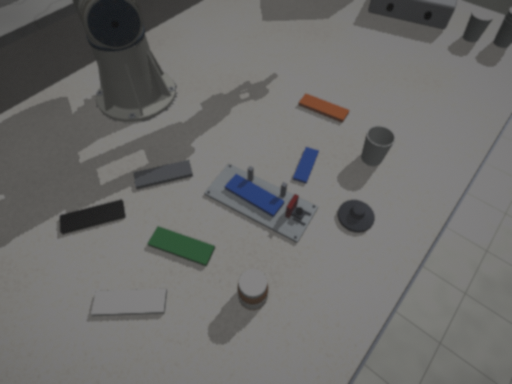

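View pics/side0.png

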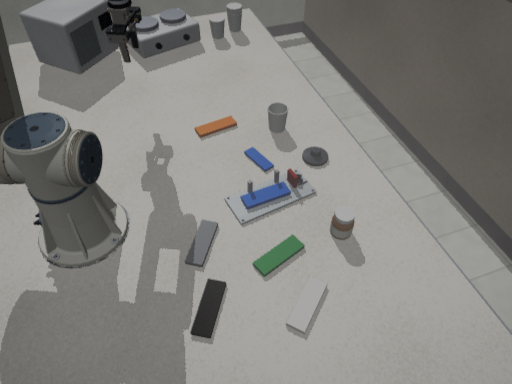

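The scene view shows the blue plate in the jig at about (255,195), the orange plate at (324,107) and the green at (181,246). A small blue decoy lies at (306,165), and the red stop is at (292,205).

```bash
cat > h.py <<'E'
from plant import telemetry, camera, order, ctrl
import cv2, numpy as np
def cast(c,px,z,name):
    K,P=c["intrinsics"],c["pose"]; px=np.atleast_2d(px).astype(float)
    u=(px-[K[0,2],K[1,2]])/[K[0,0],K[1,1]]
    if name=="wrist":
        r=np.linalg.norm(u,axis=1)+1e-12
        d=np.c_[u[:,0]/r*np.sin(r),-u[:,1]/r*np.sin(r),-np.cos(r)]
    else: d=np.c_[u[:,0],-u[:,1],-np.ones(len(u))]
    d=d@P[:3,:3].T; o=P[:3,3]
    return o+d*((z-o[2])/d[:,2])[:,None]
def project(c,p,name):
    K,P=c["intrinsics"],c["pose"]; q=(np.atleast_2d(p)-P[:3,3])@P[:3,:3]; q=q*[1,-1,-1]
    if name=="wrist":
        r=np.linalg.norm(q[:,:2],axis=1)+1e-12; th=np.arctan2(r,q[:,2]); u=q[:,:2]/r[:,None]*th[:,None]
    else: u=q[:,:2]/q[:,2:]
    return u*[K[0,0],K[1,1]]+[K[0,2],K[1,2]]
HUE={"blue":(105,130),"orange":(5,18),"green":(45,85),"red":(170,184)}
def mask(img,col,smin=110,vmin=40):
    h=cv2.cvtColor(img,cv2.COLOR_BGR2HSV); a,b=HUE[col]; H=h[...,0].astype(int)
    if col=="red": H=np.where(H<5,H+180,H)
    m=((H>=a)&(H<=b)&(h[...,1]>smin)&(h[...,2]>vmin)).astype(np.uint8)*255
    return m
def blobs(m,n=2,amin=30):
    cs,_=cv2.findContours(m,cv2.RETR_EXTERNAL,cv2.CHAIN_APPROX_NONE)
    return sorted([k for k in cs if cv2.contourArea(k)>amin],key=cv2.contourArea,reverse=True)[:n]
def rect(xy):
    (cx,cy),(w,h),a=cv2.minAreaRect((xy*1000).astype(np.float32))
    if w<h: w,h,a=h,w,a+90
    return np.round([cx,cy,w,h,(a+90)%180-90],1)
E
python3 - <<'E'
from h import *
for n in ("scene","side"):
    c=camera(n)
    for col in HUE:
        for b in blobs(mask(c["img"],col)):
            z={"blue":.017,"red":.04}.get(col,.008)
            if col=='blue' : z=.018
            print(n,col,cv2.contourArea(b),b[:,0].mean(0).round(),rect(cast(c,b[:,0],z,n)[:,:2]))
E
```

```text
scene blue 903.5 [254. 194.] [542.5 -62.7 149.3  50.9   5. ]
scene blue 388.0 [305. 164.] [587.7 101.  114.   34.6 -72.2]
scene orange 495.5 [324. 107.] [494.5 329.3 147.6  52.    9.3]
scene red 39.5 [292. 202.] [639.2 -32.4  39.4   9.6 -81.8]
side blue 511.5 [265. 194.] [543.2 -63.3 150.   50.1   4.8]
side blue 225.5 [258. 158.] [578.   96.1 113.4  37.1 -72.1]
side orange 310.5 [214. 126.] [494.7 323.6 150.6  57.6   8.5]
```

```bash
cat >> h.py <<'E'
from scipy.spatial.transform import Rotation as Ro
def togo(x,y,z,yaw=None):
    "shift in tool axes (cm) to world xyz; then wz turn (deg) so tool y lies along yaw (deg), half turn free"
    s=telemetry.state(); R=Ro.from_quat(s["tcp_rot"]).as_matrix()
    out=R.T@(np.array([x,y,z])-s["tcp_pos"])*100
    ty=np.degrees(np.arctan2(R[1,1],R[0,1])); w=None
    if yaw is not None: w=-(((yaw-ty)+90)%180-90)
    print("t",round(s["time"],2),"tcp",s["tcp_pos"].round(4),"tool y at",round(ty,2),"shift cm",out.round(2),"wz",w,"j6",s["joint_positions"][5].round(2),"F",s["ft_force"].round(1))
E
python3 - <<'E'
from h import *
togo(.495,.327,.20,99)
c=camera("wrist");print(c["intrinsics"][0],c["pose"].round(3),telemetry.state()["tcp_pos"])
c=camera("scene"); h=cv2.cvtColor(c["img"],cv2.COLOR_BGR2HSV); print(h[246,181],h[240,165])
HUE["green"]=(45,95)
for n in("scene","side"):
  c=camera(n)
  for b in blobs(mask(c["img"],"green",90,25)): print(n,cv2.contourArea(b),rect(cast(c,b[:,0],.008,n)[:,:2]))
E
```

```text
t 0.2 tcp [0.2665 0.565  0.2311] tool y at 64.74 shift cm [-30.82 -11.78   3.12] wz -34.256875490537425 j6 -0.0 F [ 0.5 -0.  -0.1]
[297.31863964   0.         248.71261112] [[ 0.427 -0.875 -0.227  0.204]
 [ 0.904  0.413  0.108  0.595]
 [-0.001 -0.252  0.968  0.385]
 [ 0.     0.     0.     1.   ]] [0.26656319 0.56505645 0.23122144]
[ 66 108  83] [ 67 109  84]
scene 1053.0 [ 500.9 -277.1  145.8   46.1   19.3]
side 695.5 [ 501.  -277.4  147.    47.    19.5]
```

Emit:
move_arm(
  steps=[
    {"x": -3.85, "y": -1.47, "z": 0.39},
    {"x": -3.85, "y": -1.47, "z": 0.39},
    {"x": -3.85, "y": -1.47, "z": 0.39},
    {"x": -3.85, "y": -1.47, "z": 0.39},
    {"x": -3.85, "y": -1.47, "z": 0.39},
    {"x": -3.85, "y": -1.47, "z": 0.39},
    {"x": -3.85, "y": -1.47, "z": 0.39},
    {"x": -3.85, "y": -1.47, "z": 0.39},
    {"wz": -8.55},
    {"wz": -8.55},
    {"wz": -8.55},
    {"wz": -8.55},
    {},
  ],
)

```text
validation failed for argument at $.st...
```

Run:
```python
from h import *
c=camera("wrist"); cv2.imwrite("pics/w1.png",c["img"])
for b in blobs(mask(c["img"],"orange"),2): print(cv2.contourArea(b),b[:,0].mean(0),rect(cast(c,b[:,0],.014,"wrist")[:,:2]))
togo(.495,.327,.05,99)
```

```text
852.0 [166.75       331.47222222] [455.7 322.4  79.   58.    8.9]
t 0.45 tcp [0.2666 0.5652 0.2315] tool y at 64.75 shift cm [-30.82 -11.8   18.15] wz -34.254537452458095 j6 -0.0 F [-1.3 -1.  -0. ]
```

View pics/w1.png

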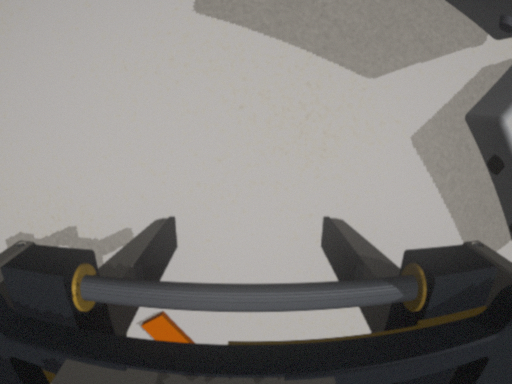

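Emit:
move_arm(
  steps=[
    {"x": -3.85, "y": -1.47, "z": 1, "wx": 0, "wy": 0, "wz": 0},
    {"x": -3.85, "y": -1.47, "z": 1, "wx": 0, "wy": 0, "wz": 0},
    {"x": -3.85, "y": -1.47, "z": 1, "wx": 0, "wy": 0, "wz": 0},
    {"x": -3.85, "y": -1.47, "z": 1, "wx": 0, "wy": 0, "wz": 0},
    {"x": -3.85, "y": -1.47, "z": 1, "wx": 0, "wy": 0, "wz": 0},
    {"x": -3.85, "y": -1.47, "z": 1, "wx": 0, "wy": 0, "wz": 0},
    {"x": -3.85, "y": -1.47, "z": 1, "wx": 0, "wy": 0, "wz": 0},
    {"x": -3.85, "y": -1.47, "z": 1, "wx": 0, "wy": 0, "wz": 0},
    {"x": 0, "y": 0, "z": 1, "wx": 0, "wy": 0, "wz": -8.55},
    {"x": 0, "y": 0, "z": 1, "wx": 0, "wy": 0, "wz": -8.55},
    {"x": 0, "y": 0, "z": 1, "wx": 0, "wy": 0, "wz": -8.55},
    {"x": 0, "y": 0, "z": 1, "wx": 0, "wy": 0, "wz": -8.55},
    {"x": 0, "y": 0, "z": 0, "wx": 0, "wy": 0, "wz": 0},
  ],
)

```text
time: 2.08
tcp_pos: [0.4947, 0.3272, 0.111]
tcp_rot: [-0.077, 0.997, -0.0, -0.001]
ft_force: [-0.9, 0.5, 0.7]
grip_width: 0.092
finger_force: 0.0
```

Run:
```python
from h import *
c=camera("wrist"); cv2.imwrite("pics/w2.png",c["img"])
for b in blobs(mask(c["img"],"orange"),3):
  e=rect(cast(c,b[:,0],.014,"wrist")[:,:2]); print(cv2.contourArea(b),b[:,0].mean(0),e)
togo(.4946,.327,.020,99)
```

```text
8836.0 [247.48826291 188.87323944] [494.7 325.3 148.8  49.6   9.1]
t 2.12 tcp [0.4949 0.3274 0.1115] tool y at 98.76 shift cm [ 0.03 -0.03  9.15] wz -0.24237334123630205 j6 -1.14 F [ 0.6 -0.4  0. ]
```

The wrist view puts the orange plate at (0.4947, 0.3253), yaw 9.1°, 149×50 mm, which matches the fixed cameras. Descending to grasp.

Emit:
move_arm(
  steps=[
    {"x": 0.0, "y": -0.2, "z": 3, "wx": 0, "wy": 0, "wz": -0.3},
    {"x": 0, "y": 0, "z": 3, "wx": 0, "wy": 0, "wz": 0},
    {"x": 0, "y": 0, "z": 2.2, "wx": 0, "wy": 0, "wz": 0},
    {"x": 0, "y": 0, "z": 0.9, "wx": 0, "wy": 0, "wz": 0},
    {"x": 0, "y": 0, "z": 0, "wx": 0, "wy": 0, "wz": 0},
  ],
)

```text
time: 2.75
tcp_pos: [0.4954, 0.3256, 0.0207]
tcp_rot: [-0.08, 0.997, -0.0, -0.0]
ft_force: [0.4, -0.3, 0.1]
grip_width: 0.0919
finger_force: 0.0
```

Emit:
move_arm(
  steps=[
    {"x": 0, "y": 0, "z": 0, "wx": 0, "wy": 0, "wz": 0},
    {"x": 0, "y": 0, "z": 0, "wx": 0, "wy": 0, "wz": 0},
    {"x": 0, "y": 0, "z": 0, "wx": 0, "wy": 0, "wz": 0},
    {"x": 0, "y": 0, "z": 0, "wx": 0, "wy": 0, "wz": 0},
    {"x": 0, "y": 0, "z": 0, "wx": 0, "wy": 0, "wz": 0},
  ],
  jaw=4.5,
  grip_force=20,
)

```text
time: 3.38
tcp_pos: [0.4954, 0.3256, 0.0208]
tcp_rot: [-0.081, 0.997, 0.0, 0.0]
ft_force: [-1.0, 0.6, 2.1]
grip_width: 0.0494
finger_force: 20.0
```

Run:
```python
from h import *
togo(.55,-.06,.16,95)
```

```text
t 3.38 tcp [0.4954 0.3256 0.0208] tool y at 99.24 shift cm [  0.8  -38.93 -13.93] wz 4.237527979812924 j6 -1.15 F [-1.   0.6  2.1]
```

Emit:
move_arm(
  steps=[
    {"x": 0, "y": 0, "z": -2, "wx": 0, "wy": 0, "wz": 0},
    {"x": 0, "y": 0, "z": -4, "wx": 0, "wy": 0, "wz": 0},
    {"x": 0, "y": 0, "z": -4, "wx": 0, "wy": 0, "wz": 0},
    {"x": 0, "y": -2, "z": -4, "wx": 0, "wy": 0, "wz": 1.1},
    {"x": 0, "y": -4.5, "z": 0, "wx": 0, "wy": 0, "wz": 1.1},
    {"x": 0, "y": -4.5, "z": 0, "wx": 0, "wy": 0, "wz": 1},
    {"x": 0, "y": -4.5, "z": 0, "wx": 0, "wy": 0, "wz": 1},
    {"x": 0, "y": -4.5, "z": 0, "wx": 0, "wy": 0, "wz": 0},
    {"x": 0, "y": -4.5, "z": 0, "wx": 0, "wy": 0, "wz": 0},
    {"x": 0, "y": -1.5, "z": 0, "wx": 0, "wy": 0, "wz": 0},
    {"x": 0, "y": 0, "z": 0, "wx": 0, "wy": 0, "wz": 0},
  ],
)

```text
time: 4.75
tcp_pos: [0.5246, 0.0668, 0.1613]
tcp_rot: [-0.043, 0.999, 0.0, 0.0]
ft_force: [-0.3, -0.2, -1.7]
grip_width: 0.0499
finger_force: 20.0
```

Run:
```python
from h import *
togo(.5425,-.063,.16,95)
c=camera("wrist"); cv2.imwrite("pics/w3.png",c["img"])
for col,z in(("blue",.024),("red",.058),("orange",.15)):
 for b in blobs(mask(c["img"],col),3):
  e=rect(cast(c,b[:,0],z,"wrist")[:,:2]); print(col,cv2.contourArea(b),b[:,0].mean(0),e)
```

```text
t 4.75 tcp [0.5246 0.0668 0.1613] tool y at 94.94 shift cm [ -0.66 -13.09   0.13] wz -0.059639142379822374 j6 -1.53 F [-0.3 -0.2 -1.7]
blue 5375.0 [127.71714286 185.56857143] [542.6 -64.1 148.2  53.    4.8]
blue 447.5 [318.54545455 221.90909091] [565.6 141.3  36.8  34.3  18.9]
orange 15350.0 [249.83207547 194.11509434] [505.3  65.7 111.7  55.2   4.8]
orange 1537.0 [248.52717391 321.54891304] [593.5  71.5  52.   21.8 -84.9]
```

View pics/w3.png

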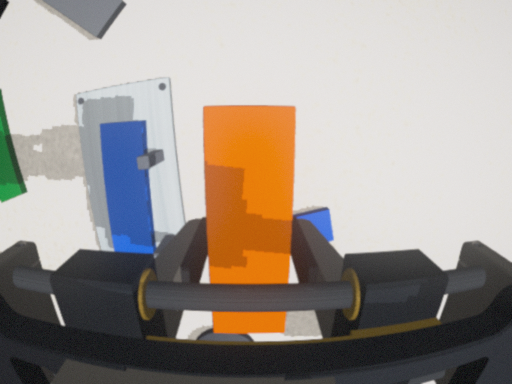

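Wrist view: the blue plate is at (128,186), with the jig's −x tray corners at (77,97) and (168,78) and a post near (150,160). The orange plate is held square.

Run:
```python
from h import *
c=dict(img=cv2.imread("pics/w3.png")); 
cw=camera("wrist"); 
p=cast(cw,[[77,95],[170,78],[185,222],[97,245]],.010,"wrist")[:,:2]*1000
print(p.round(1)); d=p[1]-p[0]; print(np.linalg.norm(d),np.degrees(np.arctan2(*d[::-1]))-90); d=p[2]-p[1]; print(np.degrees(np.arctan2(*d[::-1])))
cs=camera("scene"); cd=camera("side")
for n,k in(("scene",cs),("side",cd)):
  b=blobs(mask(k["img"],"red",90,30),1,10)
  if b: print(n,cv2.contourArea(b[0]),rect(cast(k,b[0][:,0],.04,n)[:,:2]))
im=np.vstack([cv2.resize(cv2.imread("pics/scene0.png")[155:250,195:330],None,fx=4,fy=4,interpolation=cv2.INTER_CUBIC)[:300], cv2.resize(cv2.imread("pics/side0.png")[155:230,205:340],None,fx=4,fy=4,interpolation=cv2.INTER_CUBIC)])
cv2.imwrite("pics/jig.png",im); print(im.shape)
```

```text
[[ 4.391e+02 -1.363e+02]
 [ 4.213e+02 -2.380e+01]
 [ 5.760e+02  2.000e-01]
 [ 6.199e+02 -1.142e+02]]
113.94117183199008 8.995370115475652
8.812778008293868
scene 55.5 [638.9 -31.9  43.7  11.9 -76. ]
side 28.5 [648.6 -28.7  43.7  13.  -82.9]
(600, 540, 3)
```

View pics/jig.png

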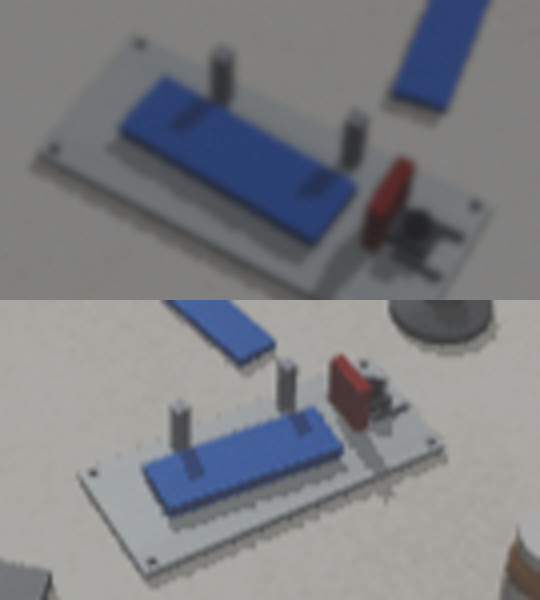

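The jig view shows both posts, the red stop with its clamp behind it, and the tray corners. I'll cross-check the jig frame from these corners.

Run:
```python
from h import *
J=np.array([[-140,49.5],[-140,-65.5],[130,49.5],[130,-65.5]])
def fit(j,w):
    A=[];b=[]
    for (x,y),(u,v) in zip(j,w): A+=[[x,-y,1,0],[y,x,0,1]]; b+=[u,v]
    s,res,_,_=np.linalg.lstsq(np.array(A),np.array(b),rcond=None); print(s[2:].round(1),"yaw",np.degrees(np.arctan2(s[1],s[0])).round(2),"scale",np.hypot(s[0],s[1]).round(3),"res",res)
c=camera("scene"); w=cast(c,[[230,165],[204,195.5],[318.5,206.7]],.01,"scene")[:,:2]*1000; fit(J[:3],w)
c=camera("side"); w=cast(c,[[225.3,199.3],[241.7,223.8],[296,170],[315.8,193.5]],.01,"side")[:,:2]*1000; fit(J,w)
# jig origin ~; blue centre in world -> go
togo(.5434,-.0635,.10,98.8)
```

```text
[571.7 -54.8] yaw 9.74 scale 0.983 res [18.67076613]
[562.  -61.9] yaw 8.59 scale 0.972 res [29.6306937]
t 5.05 tcp [0.5243 0.0682 0.1606] tool y at 95.12 shift cm [ -0.72 -13.29   6.06] wz -3.6815294416293227 j6 -1.53 F [-0.1 -0.5 -1.6]
```

Emit:
move_arm(
  steps=[
    {"x": -0.19, "y": -3.37, "z": 0, "wx": 0, "wy": 0, "wz": 0},
    {"x": -0.19, "y": -3.37, "z": 0, "wx": 0, "wy": 0, "wz": 0},
    {"x": -0.19, "y": -3.37, "z": 0, "wx": 0, "wy": 0, "wz": 0},
    {"x": -0.18, "y": -3.36, "z": 0, "wx": 0, "wy": 0, "wz": 0},
    {"x": 0, "y": 0, "z": 3, "wx": 0, "wy": 0, "wz": -3.7},
    {"x": 0, "y": 0, "z": 3, "wx": 0, "wy": 0, "wz": 0},
    {"x": 0, "y": 0, "z": 0, "wx": 0, "wy": 0, "wz": 0},
  ],
)

```text
time: 5.92
tcp_pos: [0.5421, -0.0656, 0.0987]
tcp_rot: [-0.076, 0.997, 0.0, -0.002]
ft_force: [0.7, 0.4, -1.4]
grip_width: 0.0499
finger_force: 20.0
```

Run:
```python
from h import *
togo(.5437,-.0652,.0455,98.8)
c=camera("wrist"); cv2.imwrite("pics/w4.png",c["img"])
```

```text
t 5.92 tcp [ 0.5421 -0.0656  0.0987] tool y at 98.77 shift cm [-0.18  0.01  5.32] wz -0.028259514127000784 j6 -1.85 F [ 0.7  0.4 -1.4]
```

View pics/w4.png

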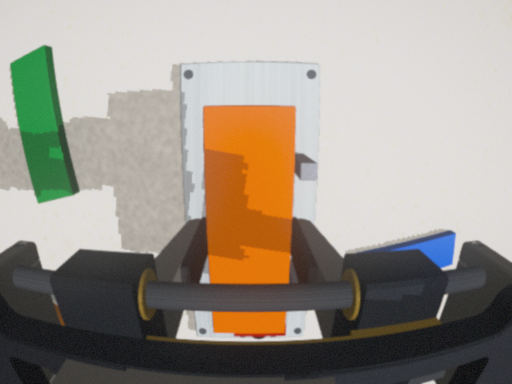

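The tray is parallel to the held plate, its −x corners are at (181,64) and (320,63), the post top is near (306,160), and the stop edge shows at (260,335).

Run:
```python
from h import *
c=camera("wrist")
p=cast(c,[[181,64],[320,63]],.01,"wrist")[:,:2]*1000; d=p[1]-p[0]; a=np.arctan2(d[1],d[0])-np.pi/2
ex=np.array([np.cos(a),np.sin(a)]); ey=np.array([-ex[1],ex[0]]); o=p.mean(0)+140*ex+8*ey
print(p.round(1),np.linalg.norm(d),np.degrees(a),"o",o)
for nm,px,z in(("post tops?",[[294,155],[314,153],[297,166],[316,166]],.06),("stop face top",[[235,333],[283,333]],.058),("holes",[[188,74],[311,74],[202,331],[297,331]],.01)):
    q=cast(c,px,z,"wrist")[:,:2]*1000-o; print(nm,np.c_[q@ex,q@ey].round(1).tolist())
t=np.array([543.,-65.3])-o; print("orange target jig",t@ex,t@ey)
print(telemetry.state()["ft_force"])
```

```text
[[ 438.8 -139. ]
 [ 420.3  -26. ]] 114.52513885882674 9.305400564254724 o [566.42649592 -51.98403866]
post tops? [[-68.8, 19.8], [-70.2, 33.4], [-61.4, 22.0], [-61.4, 35.0]]
stop face top [[81.1, -23.3], [82.1, 17.8]]
holes [[-131.0, -59.4], [-130.2, 41.5], [122.3, -61.9], [123.4, 39.6]]
orange target jig -25.271363327598923 -9.352739337415098
[-0.2787236   0.44496393 -0.18810574]
```

Emit:
move_arm(
  steps=[
    {"x": -0.15, "y": 0, "z": 1, "wx": 0, "wy": 0, "wz": 0},
    {"x": 0, "y": 0, "z": 2, "wx": 0, "wy": 0, "wz": 0},
    {"x": 0, "y": 0, "z": 1.5, "wx": 0, "wy": 0, "wz": 0},
    {"x": 0, "y": 0, "z": 0.6, "wx": 0, "wy": 0, "wz": 0},
    {"x": 0, "y": 0, "z": 0.2, "wx": 0, "wy": 0, "wz": 0},
    {"x": 0, "y": 0, "z": 0, "wx": 0, "wy": 0, "wz": 0},
  ],
)

```text
time: 6.78
tcp_pos: [0.5455, -0.0661, 0.0479]
tcp_rot: [-0.076, 0.997, -0.0, 0.0]
ft_force: [-0.2, 0.4, -1.6]
grip_width: 0.0494
finger_force: 20.0
```

Emit:
move_arm(
  steps=[
    {"x": 0, "y": 0, "z": 0, "wx": 0, "wy": 0, "wz": 0},
    {"x": 0, "y": 0, "z": 0, "wx": 0, "wy": 0, "wz": 0},
    {"x": 0, "y": 0, "z": 0, "wx": 0, "wy": 0, "wz": 0},
  ],
  jaw=6.6,
)

```text
time: 7.15
tcp_pos: [0.5455, -0.0661, 0.0479]
tcp_rot: [-0.076, 0.997, -0.0, 0.0]
ft_force: [0.6, -0.1, -1.1]
grip_width: 0.066
finger_force: 0.0
```

Emit:
move_arm(
  steps=[
    {"x": 0, "y": 0, "z": -2, "wx": 0, "wy": 0, "wz": 0},
    {"x": 0, "y": 0, "z": -4, "wx": 0, "wy": 0, "wz": 0},
    {"x": 0, "y": 0, "z": -4, "wx": 0, "wy": 0, "wz": 0},
    {"x": 0, "y": 0, "z": 0, "wx": 0, "wy": 0, "wz": 0},
  ],
  jaw=9,
)

```text
time: 7.65
tcp_pos: [0.5473, -0.0663, 0.1507]
tcp_rot: [-0.076, 0.997, -0.001, 0.003]
ft_force: [0.4, 0.4, -0.1]
grip_width: 0.0899
finger_force: 0.0
```

Run:
```python
from h import *
c=camera("wrist"); cv2.imwrite("pics/w5.png",c["img"])
for b in blobs(mask(c["img"],"orange"),1):
  print(cv2.contourArea(b),rect(cast(c,b[:,0],.038,"wrist")[:,:2]))
togo(.501,-.2772,.11,109.4)
```

```text
7975.0 [545.2 -66.9 149.1  49.6   8.8]
t 7.7 tcp [ 0.5461 -0.0662  0.1489] tool y at 98.74 shift cm [  7.68 -20.17   3.88] wz -10.657917165924474 j6 -1.85 F [ 0.2  0.1 -0.4]
```

View pics/w5.png

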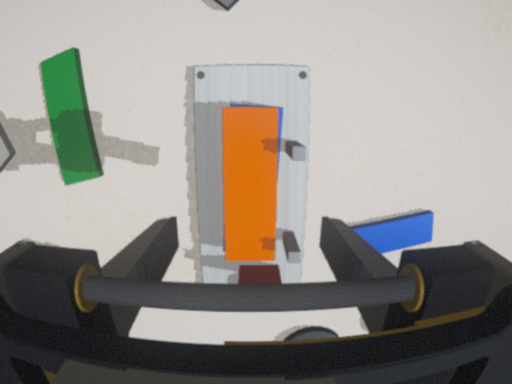

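Orange lies on blue within about 2 mm. Both posts and the red stop, at (260,272), are visible. Next, fetch green.

Run:
```python
from h import *
c=camera("wrist")
p=cast(c,[[193,66],[310,66]],.01,"wrist")[:,:2]*1000; d=p[1]-p[0]; a=np.arctan2(d[1],d[0])-np.pi/2
print(np.linalg.norm(d),np.degrees(a)); a=np.radians(8.9)
ex=np.array([np.cos(a),np.sin(a)]); ey=np.array([-ex[1],ex[0]]); o=p.mean(0)+140*ex+8*ey
print("o",o)
b=blobs(mask(c["img"],"red",80,20),1,10)[0][:,0]; q=cast(c,b,.058,"wrist")[:,:2]*1000-o; q=np.c_[q@ex,q@ey]; print("stop",q.min(0),q.max(0),b.min(0),b.max(0))
for z in (.06,): 
    q=cast(c,[[291,147],[304,147],[305,160],[293,160],[284,237],[299,262]],z,"wrist")[:,:2]*1000-o; print(np.c_[q@ex,q@ey].round(1).tolist())
q=np.array([545.2,-66.9])-o; print("orange",q@ex,q@ey)
```

```text
114.7655819215456 8.876740320818332
o [564.4103261  -53.04413483]
stop [ 48.65444724 -20.64882703] [65.72694432 17.80351816] [239 268] [279 283]
[[-63.8, 23.9], [-63.9, 34.8], [-53.0, 36.0], [-52.9, 25.8], [16.1, 20.3], [41.9, 35.5]]
orange -21.12267745119658 -10.717001722941731
```

Emit:
move_arm(
  steps=[
    {"x": 1.28, "y": -3.37, "z": 0, "wx": 0, "wy": 0, "wz": 0},
    {"x": 1.28, "y": -3.37, "z": 0, "wx": 0, "wy": 0, "wz": 0},
    {"x": 1.28, "y": -3.37, "z": 1, "wx": 0, "wy": 0, "wz": 0},
    {"x": 1.28, "y": -3.37, "z": 1, "wx": 0, "wy": 0, "wz": 0},
    {"x": 1.28, "y": -3.37, "z": 1, "wx": 0, "wy": 0, "wz": 0},
    {"x": 1.28, "y": -3.37, "z": 1, "wx": 0, "wy": 0, "wz": 0},
    {"x": 0, "y": 0, "z": 0, "wx": 0, "wy": 0, "wz": -5.35},
    {"x": 0, "y": 0, "z": 0, "wx": 0, "wy": 0, "wz": -5.35},
    {"x": 0, "y": 0, "z": 0, "wx": 0, "wy": 0, "wz": 0},
  ],
)

```text
time: 8.88
tcp_pos: [0.4991, -0.2772, 0.1061]
tcp_rot: [-0.168, 0.986, 0.001, -0.001]
ft_force: [-0.1, -0.3, 0.3]
grip_width: 0.0899
finger_force: 0.0
```

Run:
```python
from h import *
c=camera("wrist")
HUE["green"]=(45,95)
for b in blobs(mask(c["img"],"green",80,20),1):
  e=rect(cast(c,b[:,0],.014,"wrist")[:,:2]); print(cv2.contourArea(b),e)
togo(e[0]/1000+.0005,e[1]/1000,.02,e[4]+90)
```

```text
8931.5 [ 501.  -279.2  148.4   49.    19.5]
t 8.93 tcp [ 0.4993 -0.2772  0.1063] tool y at 109.32 shift cm [-0.15 -0.27  8.63] wz -0.17511932982368705 j6 -2.42 F [-0.6 -0.  -0.9]
```

Emit:
move_arm(
  steps=[
    {"x": -0.15, "y": -0.27, "z": 3, "wx": 0, "wy": 0, "wz": -0.2},
    {"x": 0, "y": 0, "z": 3, "wx": 0, "wy": 0, "wz": 0},
    {"x": 0, "y": 0, "z": 1.9, "wx": 0, "wy": 0, "wz": 0},
    {"x": 0, "y": 0, "z": 0.7, "wx": 0, "wy": 0, "wz": 0},
    {"x": 0, "y": 0, "z": 0, "wx": 0, "wy": 0, "wz": 0},
  ],
)

```text
time: 9.55
tcp_pos: [0.5024, -0.2796, 0.0215]
tcp_rot: [-0.17, 0.985, 0.0, -0.0]
ft_force: [-0.3, 0.3, 0.2]
grip_width: 0.09
finger_force: 0.0
```

Emit:
move_arm(
  steps=[
    {"x": 0, "y": 0, "z": 0, "wx": 0, "wy": 0, "wz": 0},
    {"x": 0, "y": 0, "z": 0, "wx": 0, "wy": 0, "wz": 0},
    {"x": 0, "y": 0, "z": 0, "wx": 0, "wy": 0, "wz": 0},
    {"x": 0, "y": 0, "z": 0, "wx": 0, "wy": 0, "wz": 0},
    {"x": 0, "y": 0, "z": 0, "wx": 0, "wy": 0, "wz": 0},
  ],
  jaw=4.5,
  grip_force=20,
)

```text
time: 10.18
tcp_pos: [0.5024, -0.2796, 0.0218]
tcp_rot: [-0.171, 0.985, -0.0, 0.0]
ft_force: [-0.8, 0.4, 3.4]
grip_width: 0.0493
finger_force: 20.0
```

Run:
```python
from h import *
togo(.5451,-.0669,.1,98.9)
```

```text
t 10.18 tcp [ 0.5024 -0.2796  0.0218] tool y at 109.64 shift cm [-11.17  18.6   -7.82] wz 10.74363945116798 j6 -2.42 F [-0.8  0.4  3.4]
```

Emit:
move_arm(
  steps=[
    {"x": 0, "y": 0, "z": -2, "wx": 0, "wy": 0, "wz": 0},
    {"x": 0, "y": 0, "z": -4, "wx": 0, "wy": 0, "wz": 0},
    {"x": 0, "y": 0, "z": -4, "wx": 0, "wy": 0, "wz": 0},
    {"x": -2.26, "y": 3.71, "z": 0, "wx": 0, "wy": 0, "wz": 0},
    {"x": -2.26, "y": 3.71, "z": 0, "wx": 0, "wy": 0, "wz": 0},
    {"x": -2.26, "y": 3.71, "z": 0, "wx": 0, "wy": 0, "wz": 0},
    {"x": -2.26, "y": 3.71, "z": 0, "wx": 0, "wy": 0, "wz": 0},
    {"x": -2.26, "y": 3.71, "z": 0, "wx": 0, "wy": 0, "wz": 0},
    {"x": 0, "y": 0, "z": 0, "wx": 0, "wy": 0, "wz": 5.35},
    {"x": 0, "y": 0, "z": 0, "wx": 0, "wy": 0, "wz": 5.35},
    {"x": 0, "y": 0, "z": 0, "wx": 0, "wy": 0, "wz": 0},
  ],
)

```text
time: 11.55
tcp_pos: [0.5463, -0.0668, 0.1214]
tcp_rot: [-0.078, 0.997, 0.0, -0.0]
ft_force: [-0.7, -0.1, -1.6]
grip_width: 0.0499
finger_force: 20.0
```

Run:
```python
from h import *
togo(.5466,-.0669,.0605,98.9)
```

```text
t 11.55 tcp [ 0.5463 -0.0668  0.1214] tool y at 99.0 shift cm [-0.03 -0.02  6.09] wz 0.09704040617864962 j6 -1.85 F [-0.7 -0.1 -1.6]
```

Emit:
move_arm(
  steps=[
    {"x": 0, "y": 0, "z": 2, "wx": 0, "wy": 0, "wz": 0},
    {"x": 0, "y": 0, "z": 2, "wx": 0, "wy": 0, "wz": 0},
    {"x": 0, "y": 0, "z": 1.3, "wx": 0, "wy": 0, "wz": 0},
    {"x": 0, "y": 0, "z": 0.8, "wx": 0, "wy": 0, "wz": 0},
    {"x": 0, "y": 0, "z": 0, "wx": 0, "wy": 0, "wz": 0},
    {"x": 0, "y": 0, "z": 0, "wx": 0, "wy": 0, "wz": 0},
  ],
)

```text
time: 12.3
tcp_pos: [0.5467, -0.067, 0.0609]
tcp_rot: [-0.078, 0.997, -0.0, 0.0]
ft_force: [-0.4, 0.3, -0.9]
grip_width: 0.0498
finger_force: 20.0
```

Emit:
move_arm(
  steps=[
    {"x": 0, "y": 0, "z": 0, "wx": 0, "wy": 0, "wz": 0},
    {"x": 0, "y": 0, "z": 0, "wx": 0, "wy": 0, "wz": 0},
    {"x": 0, "y": 0, "z": 0, "wx": 0, "wy": 0, "wz": 0},
  ],
  jaw=7,
)

```text
time: 12.68
tcp_pos: [0.5466, -0.0669, 0.0608]
tcp_rot: [-0.078, 0.997, -0.0, 0.0]
ft_force: [-0.7, -0.6, 0.3]
grip_width: 0.07
finger_force: 0.0
```

Emit:
move_arm(
  steps=[
    {"x": 0, "y": 0, "z": -2, "wx": 0, "wy": 0, "wz": 0},
    {"x": 0, "y": 0, "z": -4, "wx": 0, "wy": 0, "wz": 0},
    {"x": 0, "y": 0, "z": -4, "wx": 0, "wy": 0, "wz": 0},
    {"x": -2.5, "y": 0, "z": -4, "wx": 0, "wy": 0, "wz": 0},
    {"x": -3.5, "y": 0, "z": -1, "wx": 0, "wy": 0, "wz": 0},
    {"x": 0, "y": 0, "z": 0, "wx": 0, "wy": 0, "wz": 0},
  ],
)

```text
time: 13.42
tcp_pos: [0.6081, -0.0574, 0.2119]
tcp_rot: [-0.078, 0.997, -0.0, 0.002]
ft_force: [-0.4, 0.6, 0.9]
grip_width: 0.0701
finger_force: 0.0
```

Run:
```python
from h import *
HUE["green"]=(45,95)
c=camera("wrist"); cv2.imwrite("pics/w6.png",c["img"])
for b in blobs(mask(c["img"],"green",80,20),1):
  print(cv2.contourArea(b),rect(cast(c,b[:,0],.052,"wrist")[:,:2]))
togo(.5452,-.0669,.03,98.9)
```

```text
6318.0 [545.9 -67.6 148.8  49.4   8.6]
t 13.47 tcp [ 0.606  -0.0575  0.2106] tool y at 98.97 shift cm [ 6.16  0.02 18.06] wz 0.07085188058914582 j6 -1.82 F [-0.2  0.1 -0.6]
```

View pics/w6.png

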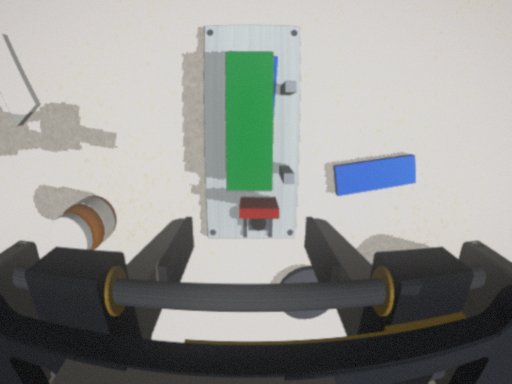

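Run:
```python
from h import *
c=camera("wrist"); print(c["pose"][:3,3])
J=np.array([[-140,-65.5],[-140,49.5],[130,-65.5],[130,49.5]])
w=cast(c,[[205,26],[299,26],[207.5,239],[296.5,239]],.01,"wrist")[:,:2]*1000
Jc=J-J.mean(0); wc=w-w.mean(0)
a=np.arctan2((Jc[:,0]*wc[:,1]-Jc[:,1]*wc[:,0]).sum(),(Jc*wc).sum()); ex=np.array([np.cos(a),np.sin(a)]); ey=np.array([-ex[1],ex[0]])
o=w.mean(0)-J.mean(0)[0]*ex-J.mean(0)[1]*ey
T=lambda q:np.c_[(q-o)@ex,(q-o)@ey].round(1)
print("yaw",np.degrees(a),"o",o,"corners",T(w).tolist())
print(c["img"][190:222,259].tolist())
for z in(.058,.06): print(z,T(cast(c,[[259,r] for r in(197,198,207,208,217)],z,"wrist")[:,:2]*1000).tolist())
print("post faces",T(cast(c,[[283.5,80],[283.5,92],[281,165],[282,180]],.06,"wrist")[:,:2]*1000).tolist())
print("green",T(np.array([[545.9,-67.6]])))
```

```text
[ 0.5371816  -0.06912474  0.36458359]
yaw 9.041768099887962 o [562.94577251 -52.85706808] corners [[-139.2, -64.2], [-139.5, 48.2], [129.2, -66.2], [129.5, 50.2]]
[[81, 150, 55], [83, 151, 62], [108, 157, 89], [159, 177, 147], [185, 188, 177], [188, 187, 180], [173, 170, 164], [152, 152, 147], [140, 140, 136], [111, 114, 115], [72, 76, 91], [62, 67, 87], [59, 63, 85], [60, 63, 83], [58, 63, 85], [58, 66, 87], [60, 64, 87], [60, 63, 86], [60, 65, 88], [58, 62, 83], [63, 65, 101], [63, 67, 134], [57, 64, 156], [65, 71, 166], [61, 67, 163], [61, 68, 166], [62, 65, 165], [68, 70, 166], [62, 67, 163], [67, 70, 168], [64, 67, 155], [69, 73, 120]]
0.058 [[58.6, -1.2], [59.7, -1.2], [69.8, -1.1], [71.0, -1.1], [81.3, -1.0]]
0.06 [[58.0, -1.3], [59.1, -1.3], [69.2, -1.2], [70.3, -1.2], [80.6, -1.1]]
post faces [[-64.7, 23.1], [-52.2, 23.1], [23.5, 21.4], [39.5, 22.8]]
green [[-19.2 -11.9]]
```

Emit:
move_arm(
  steps=[
    {"x": 3.1, "y": 0.03, "z": 1, "wx": 0, "wy": 0, "wz": 0},
    {"x": 3.05, "y": 0.03, "z": 2, "wx": 0, "wy": 0, "wz": 0},
    {"x": 0, "y": 0, "z": 4, "wx": 0, "wy": 0, "wz": 0},
    {"x": 0, "y": 0, "z": 4, "wx": 0, "wy": 0, "wz": 0},
    {"x": 0, "y": 0, "z": 3, "wx": 0, "wy": 0, "wz": 0},
    {"x": 0, "y": 0, "z": 2, "wx": 0, "wy": 0, "wz": 0},
    {"x": 0, "y": 0, "z": 1.2, "wx": 0, "wy": 0, "wz": 0},
    {"x": 0, "y": 0, "z": 0, "wx": 0, "wy": 0, "wz": 0},
    {"x": 0, "y": 0, "z": 0, "wx": 0, "wy": 0, "wz": 0},
  ],
  jaw=9.19,
)

```text
time: 14.65
tcp_pos: [0.5451, -0.0667, 0.0392]
tcp_rot: [-0.078, 0.997, -0.0, 0.0]
ft_force: [0.9, 0.2, 0.1]
grip_width: 0.0919
finger_force: 0.0
```

Run:
```python
from h import *
togo(.5452,-.0669,.0305,98.95)
```

```text
t 14.65 tcp [ 0.5451 -0.0667  0.0392] tool y at 98.94 shift cm [-0.   -0.02  0.87] wz -0.00963542695176045 j6 -1.85 F [0.9 0.2 0.1]
```

Emit:
move_arm(
  steps=[
    {"x": 0, "y": 0, "z": 0.5, "wx": 0, "wy": 0, "wz": 0},
    {"x": 0, "y": 0, "z": 0.37, "wx": 0, "wy": 0, "wz": 0},
    {"x": 0, "y": 0, "z": 0, "wx": 0, "wy": 0, "wz": 0},
  ],
)

```text
time: 15.02
tcp_pos: [0.5447, -0.0666, 0.0297]
tcp_rot: [-0.078, 0.997, 0.0, -0.0]
ft_force: [-0.5, 0.4, -0.3]
grip_width: 0.0915
finger_force: 0.0
```

Emit:
move_arm(
  steps=[
    {"x": 0, "y": 0, "z": 0, "wx": 0, "wy": 0, "wz": 0},
    {"x": 0, "y": 0, "z": 0, "wx": 0, "wy": 0, "wz": 0},
    {"x": 0, "y": 0, "z": 0, "wx": 0, "wy": 0, "wz": 0},
    {"x": 0, "y": 0, "z": 0, "wx": 0, "wy": 0, "wz": 0},
    {"x": 0, "y": 0, "z": 0, "wx": 0, "wy": 0, "wz": 0},
    {"x": 0, "y": 0, "z": 0, "wx": 0, "wy": 0, "wz": 0},
  ],
  jaw=4.5,
  grip_force=15,
)

```text
time: 15.78
tcp_pos: [0.5448, -0.0665, 0.0299]
tcp_rot: [-0.078, 0.997, 0.0, -0.0]
ft_force: [0.2, 0.7, 1.1]
grip_width: 0.0509
finger_force: 14.7
```

Run:
```python
from h import *
togo(.5452,-.0669,.0305,98.95)
```

```text
t 15.78 tcp [ 0.5448 -0.0665  0.0299] tool y at 98.94 shift cm [-0.03 -0.05 -0.06] wz -0.011458883283069099 j6 -1.85 F [0.2 0.7 1.1]
```

Emit:
move_arm(
  steps=[
    {"x": 0, "y": 0.3, "z": 0, "wx": 0, "wy": 0, "wz": 0},
    {"x": 0, "y": 0.3, "z": 0, "wx": 0, "wy": 0, "wz": 0},
    {"x": -0.4, "y": 0.2, "z": 0, "wx": 0, "wy": 0, "wz": 0},
    {"x": -0.5, "y": 0, "z": 0, "wx": 0, "wy": 0, "wz": 0},
    {"x": -0.5, "y": 0, "z": 0, "wx": 0, "wy": 0, "wz": 0},
    {"x": 0, "y": 0, "z": 0, "wx": 0, "wy": 0, "wz": 0},
    {"x": 0, "y": 0, "z": 0, "wx": 0, "wy": 0, "wz": 0},
  ],
)

```text
time: 16.65
tcp_pos: [0.5576, -0.0564, 0.0299]
tcp_rot: [-0.078, 0.997, -0.0, 0.0]
ft_force: [-0.7, -1.9, 0.9]
grip_width: 0.0502
finger_force: 14.7
```

Emit:
move_arm(
  steps=[
    {"x": 0, "y": 0.1, "z": 0, "wx": 0, "wy": 0, "wz": 0},
    {"x": 0, "y": 0.05, "z": 0, "wx": 0, "wy": 0, "wz": 0},
    {"x": 0, "y": 0, "z": 0, "wx": 0, "wy": 0, "wz": 0},
  ],
)

```text
time: 17.02
tcp_pos: [0.5576, -0.055, 0.0299]
tcp_rot: [-0.078, 0.997, -0.0, 0.0]
ft_force: [1.3, -2.2, -2.6]
grip_width: 0.0503
finger_force: 14.9
```

Run:
```python
from h import *
a=np.radians(8.95); ex=np.array([np.cos(a),np.sin(a)]); ey=np.array([-ex[1],ex[0]]); o=np.array([563.5,-53.])
s=telemetry.state(); q=s["tcp_pos"][:2]*1000-o; print(q@ex,q@ey,s["ft_force"][:2]@ex,s["ft_force"][:2]@ey,s["grip_width"])
```

```text
-6.096118677112203 -1.0333425014065718 0.8925972189102689 -2.4114250865349836 0.05030369950263492
```

Emit:
move_arm(
  steps=[
    {"x": 0, "y": 0.05, "z": 0, "wx": 0, "wy": 0, "wz": 0},
    {"x": 0, "y": 0, "z": 0, "wx": 0, "wy": 0, "wz": 0},
  ],
)

```text
time: 17.27
tcp_pos: [0.5574, -0.0547, 0.0299]
tcp_rot: [-0.078, 0.997, -0.0, 0.0]
ft_force: [2.7, -4.1, -2.8]
grip_width: 0.05
finger_force: 14.9
```

Emit:
move_arm(
  steps=[
    {"x": 0, "y": 0.05, "z": 0, "wx": 0, "wy": 0, "wz": 0},
    {"x": 0, "y": 0, "z": 0, "wx": 0, "wy": 0, "wz": 0},
  ],
)

```text
time: 17.52
tcp_pos: [0.5571, -0.0545, 0.0299]
tcp_rot: [-0.078, 0.997, -0.0, 0.0]
ft_force: [1.2, -6.4, -3.0]
grip_width: 0.0501
finger_force: 14.9
```

Emit:
move_arm(
  steps=[
    {"x": 0, "y": 0.05, "z": 0, "wx": 0, "wy": 0, "wz": 0},
    {"x": 0, "y": 0, "z": 0, "wx": 0, "wy": 0, "wz": 0},
  ],
)

```text
time: 17.77
tcp_pos: [0.5569, -0.0543, 0.0299]
tcp_rot: [-0.078, 0.997, -0.0, -0.0]
ft_force: [1.4, -8.6, -1.5]
grip_width: 0.0502
finger_force: 15.0
```

Emit:
move_arm(
  steps=[
    {"x": 0, "y": 0, "z": 0, "wx": 0, "wy": 0, "wz": 0},
    {"x": 0, "y": 0, "z": 0, "wx": 0, "wy": 0, "wz": 0},
    {"x": 0, "y": 0, "z": 0, "wx": 0, "wy": 0, "wz": 0},
    {"x": 0, "y": 0, "z": -2, "wx": 0, "wy": 0, "wz": 0},
    {"x": 0, "y": 0, "z": -4, "wx": 0, "wy": 0, "wz": 0},
    {"x": 0, "y": 0, "z": -4, "wx": 0, "wy": 0, "wz": 0},
    {"x": 0, "y": 0, "z": 0, "wx": 0, "wy": 0, "wz": 0},
  ],
  jaw=7,
)

```text
time: 18.65
tcp_pos: [0.559, -0.0535, 0.1329]
tcp_rot: [-0.078, 0.997, -0.0, 0.003]
ft_force: [-0.4, 0.0, -0.8]
grip_width: 0.07
finger_force: 0.0
```

Emit:
move_arm(
  steps=[
    {"x": 3.3, "y": 0, "z": -2, "wx": 0, "wy": 0, "wz": 0},
    {"x": 3.3, "y": 0, "z": 0, "wx": 0, "wy": 0, "wz": 0},
    {"x": 3.3, "y": 0, "z": 0, "wx": 0, "wy": 0, "wz": 0},
    {"x": 0, "y": 0, "z": 0, "wx": 0, "wy": 0, "wz": 0},
    {"x": 0, "y": 0, "z": 0, "wx": 0, "wy": 0, "wz": 0},
  ],
  jaw=0,
)

```text
time: 19.27
tcp_pos: [0.4597, -0.0689, 0.1496]
tcp_rot: [-0.078, 0.997, 0.0, 0.0]
ft_force: [0.9, 0.5, -0.5]
grip_width: 0.0219
finger_force: 0.0
```

```bash
cat >> h.py <<'E'
HUE["green"]=(45,95)
A=np.radians(8.95); ex=np.array([np.cos(A),np.sin(A)]); ey=np.array([-ex[1],ex[0]]); o=np.array([563.5,-53.])
T=lambda q:np.c_[(q-o)@ex,(q-o)@ey].round(1)
def jst():
    s=telemetry.state(); print("jig",T(s["tcp_pos"][None,:2]*1000),s["tcp_pos"][2].round(4),"F",(s["ft_force"][:2]@ex).round(1),(s["ft_force"][:2]@ey).round(1),s["ft_force"][2].round(1),"gw",s["grip_width"].round(4),s["time"].round(2))
E
python3 - <<'E'
from h import *
jst(); togo(*(np.r_[o-107*ex+0*ey,30]/1000),98.95)
for n in("scene","wrist"):
  c=camera(n); cv2.imwrite(f"pics/{n}7.png",c["img"])
  if n=="wrist":
    b=blobs(mask(c["img"],"green",80,20),1)[0]; r=rect(cast(c,b[:,0],.052,n)[:,:2]); print(n,r,T(r[None,:2]))
im=cv2.imread("pics/scene7.png")[150:250,190:335]
cv2.imwrite("pics/j7.png",np.hstack([cv2.resize(im,(435,384),interpolation=cv2.INTER_CUBIC),cv2.resize(cv2.imread("pics/wrist7.png"),(365,274))[:384] if 0 else cv2.resize(cv2.imread("pics/wrist7.png"),(365,384))]))
E
```

```text
Traceback (most recent call last):
  File "h.py", line 43, in jst
    s=telemetry.state(); print("jig",T(s["tcp_pos"][None,:2]*1000),s["tcp_pos"][2].round(4),"F",(s["ft_force"][:2]@ex).round(1),(s["ft_force"][:2]@ey).round(1),s["ft_force"][2].round(1),"gw",s["grip_width"].round(4),s["time"].round(2))
                                                                                                                                                                                               ^^^^^^^^^^^^^^^^^^^^^
AttributeError: 'float' object has no attribute 'round'
```

```bash
sed -i 's/s\["grip_width"\].round(4),s\["time"\].round(2)/round(s["grip_width"],4),round(s["time"],2)/' h.py
python3 - <<'E'
from h import *
jst(); togo(*(np.r_[o-107*ex+0*ey,30]/1000),98.95)
for n in("scene","side","wrist"):
  c=camera(n)
  for b in blobs(mask(c["img"],"green",80,20),1): r=rect(cast(c,b[:,0],.052 if n=="wrist" else .047,n)[:,:2]); print(n,r,T(r[None,:2]))
E
```

```text
jig [[-105.     0.5]] 0.1496 F 1.0 0.4 -0.5 gw 0.0219 19.27
t 19.27 tcp [ 0.4597 -0.0689  0.1496] tool y at 98.93 shift cm [ 0.2  -0.05 11.96] wz -0.01755211799709855 j6 -1.88 F [ 0.9  0.5 -0.5]
scene [558.3 -52.  148.4  50.9   8.7] [[-5.   1.8]]
side [558.  -53.5 150.   49.5   9.2] [[-5.5  0.4]]
wrist [515.8 -60.7  69.   31.2   8.9] [[-48.3  -0.2]]
```

Emit:
move_arm(
  steps=[
    {"x": 0.2, "y": -0.05, "z": 3, "wx": 0, "wy": 0, "wz": 0},
    {"x": 0, "y": 0, "z": 4, "wx": 0, "wy": 0, "wz": 0},
    {"x": 0, "y": 0, "z": 3, "wx": 0, "wy": 0, "wz": 0},
    {"x": 0, "y": 0, "z": 1.5, "wx": 0, "wy": 0, "wz": 0},
    {"x": 0, "y": 0, "z": 0.45, "wx": 0, "wy": 0, "wz": 0},
    {"x": 0, "y": 0, "z": 0, "wx": 0, "wy": 0, "wz": 0},
  ],
)

```text
time: 20.18
tcp_pos: [0.4578, -0.0698, 0.0308]
tcp_rot: [-0.078, 0.997, -0.0, 0.0]
ft_force: [-0.2, 0.2, 0.2]
grip_width: 0.0001
finger_force: 0.0
```

Emit:
move_arm(
  steps=[
    {"x": -0.4, "y": 0, "z": 0, "wx": 0, "wy": 0, "wz": 0},
    {"x": -0.4, "y": 0, "z": 0, "wx": 0, "wy": 0, "wz": 0},
    {"x": -0.4, "y": 0, "z": 0, "wx": 0, "wy": 0, "wz": 0},
    {"x": 0, "y": 0, "z": 0, "wx": 0, "wy": 0, "wz": 0},
    {"x": 0, "y": 0, "z": 0, "wx": 0, "wy": 0, "wz": 0},
  ],
)

```text
time: 20.8
tcp_pos: [0.4692, -0.0679, 0.0304]
tcp_rot: [-0.078, 0.997, -0.0, 0.0]
ft_force: [-0.4, 0.0, -0.7]
grip_width: 0.0007
finger_force: 0.0
```

Run:
```python
from h import *
jst()
```

```text
jig [[-95.5  -0. ]] 0.0304 F -0.4 0.1 -0.7 gw 0.0007 20.8
```

Emit:
move_arm(
  steps=[
    {"x": -0.2, "y": 0, "z": 0, "wx": 0, "wy": 0, "wz": 0},
    {"x": -0.2, "y": 0, "z": 0, "wx": 0, "wy": 0, "wz": 0},
    {"x": -0.1, "y": 0, "z": 0, "wx": 0, "wy": 0, "wz": 0},
    {"x": -0.1, "y": 0, "z": 0, "wx": 0, "wy": 0, "wz": 0},
    {"x": 0, "y": 0, "z": 0, "wx": 0, "wy": 0, "wz": 0},
  ],
)

```text
time: 21.42
tcp_pos: [0.4741, -0.0669, 0.0302]
tcp_rot: [-0.078, 0.997, 0.0, -0.001]
ft_force: [-4.5, -2.1, 3.2]
grip_width: 0.0007
finger_force: 2.6
```

Run:
```python
from h import *
jst()
for n in("scene","side"):
  c=camera(n)
  for col,z in(("green",.047),("orange",.031),("blue",.017)):
    b=blobs(mask(c["img"],col,80,20),1)[0]; r=rect(cast(c,b[:,0],z,n)[:,:2]); print(n,col,r,T(r[None,:2]))
```

```text
jig [[-90.5   0.1]] 0.0302 F -4.8 -1.3 3.2 gw 0.0007 21.43
scene green [559.7 -51.7 149.5  51.    8.9] [[-3.6  1.9]]
scene orange [569.4 -75.  146.    3.8   9. ] [[  2.4 -22.7]]
scene blue [586.9 102.2 117.3  37.  -72.2] [[ 47.3 149.7]]
side green [589.8 -48.4  94.3  49.5   9.2] [[26.7  0.5]]
side orange [594.1 -73.5  95.   10.3   6.5] [[ 27. -25.]]
side blue [586.2  78.2  81.   38.8 -75.3] [[ 42.8 126.1]]
```

Emit:
move_arm(
  steps=[
    {"x": -0.1, "y": 0, "z": 0, "wx": 0, "wy": 0, "wz": 0},
    {"x": 0, "y": 0, "z": 0, "wx": 0, "wy": 0, "wz": 0},
  ],
)

```text
time: 21.78
tcp_pos: [0.4752, -0.0668, 0.0302]
tcp_rot: [-0.078, 0.997, 0.0, -0.001]
ft_force: [-3.8, -1.9, 2.1]
grip_width: 0.0
finger_force: 2.3
```

Emit:
move_arm(
  steps=[
    {"x": -0.1, "y": 0, "z": 0, "wx": 0, "wy": 0, "wz": 0},
    {"x": 0, "y": 0, "z": 0, "wx": 0, "wy": 0, "wz": 0},
  ],
)

```text
time: 22.02
tcp_pos: [0.4769, -0.0666, 0.0303]
tcp_rot: [-0.078, 0.997, 0.0, -0.0]
ft_force: [-3.3, -0.2, 0.8]
grip_width: 0.0006
finger_force: 1.7
```

Emit:
move_arm(
  steps=[
    {"x": -0.1, "y": 0, "z": 0, "wx": 0, "wy": 0, "wz": 0},
    {"x": 0, "y": 0, "z": 0, "wx": 0, "wy": 0, "wz": 0},
  ],
)

```text
time: 22.28
tcp_pos: [0.4769, -0.0665, 0.0302]
tcp_rot: [-0.078, 0.997, 0.0, -0.001]
ft_force: [-7.3, -2.4, 3.9]
grip_width: 0.0002
finger_force: 3.7
```

Emit:
move_arm(
  steps=[
    {"x": -0.05, "y": 0, "z": 0, "wx": 0, "wy": 0, "wz": 0},
    {"x": 0, "y": 0, "z": 0, "wx": 0, "wy": 0, "wz": 0},
  ],
)

```text
time: 22.52
tcp_pos: [0.4769, -0.0665, 0.0302]
tcp_rot: [-0.078, 0.997, 0.0, -0.002]
ft_force: [-8.0, -3.8, 6.6]
grip_width: 0.0007
finger_force: 4.7
```

Run:
```python
from h import *
jst()
c=camera("side"); im=c["img"][150:230,200:345]; d=camera("scene")["img"][145:240,190:335]
cv2.imwrite("pics/j8.png",np.vstack([cv2.resize(im,None,fx=4,fy=3.6,interpolation=cv2.INTER_CUBIC),cv2.resize(d,None,fx=4,fy=3.2,interpolation=cv2.INTER_CUBIC)])[:600])
```

```text
jig [[-87.6   0.1]] 0.0302 F -8.5 -2.5 6.6 gw 0.0007 22.52
```

View pics/j8.png

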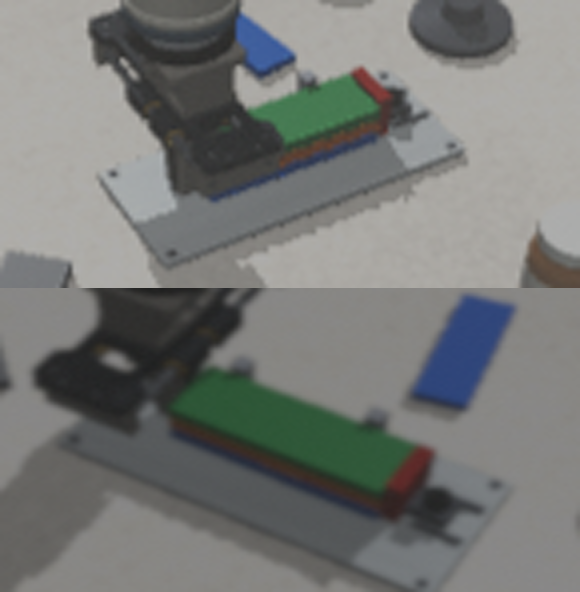

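The pile looks stacked and seated at the stop, in both the side view (pile ends at (385,110)) and the scene view. I'll back off and look from above.

Emit:
move_arm(
  steps=[
    {"x": 0.5, "y": 0, "z": 0, "wx": 0, "wy": 0, "wz": 0},
    {"x": 0.5, "y": 0, "z": -1, "wx": 0, "wy": 0, "wz": 0},
    {"x": 0, "y": 0, "z": -4.5, "wx": 0, "wy": 0, "wz": 0},
    {"x": 0, "y": 0, "z": -4.5, "wx": 0, "wy": 0, "wz": 0},
    {"x": -3, "y": 0, "z": -4.5, "wx": 0, "wy": 0, "wz": 0},
    {"x": -4.5, "y": 0, "z": -3.5, "wx": 0, "wy": 0, "wz": 0},
    {"x": -4.5, "y": 0, "z": 0, "wx": 0, "wy": 0, "wz": 0},
    {"x": 0, "y": 0, "z": 0, "wx": 0, "wy": 0, "wz": 0},
  ],
)

```text
time: 23.62
tcp_pos: [0.5901, -0.0488, 0.2116]
tcp_rot: [-0.078, 0.997, -0.0, 0.002]
ft_force: [-0.8, 0.2, -0.3]
grip_width: 0.0006
finger_force: 0.0
```

Run:
```python
from h import *
jst(); n="wrist"; c=camera(n); cv2.imwrite("pics/w9.png",c["img"]); print(T(c["pose"][:2,3][None]*1000))
for col,z in(("green",.052),("orange",.038),("blue",.024)):
    for b in blobs(mask(c["img"],col,80,20),2,10): r=rect(cast(c,b[:,0],z,n)[:,:2]); print(col,cv2.contourArea(b),r,T(r[None,:2]))
cv2.imwrite("pics/w9c.png",cv2.resize(c["img"][10:210,180:340],None,fx=3,fy=3,interpolation=cv2.INTER_CUBIC))
```

```text
jig [[26.9 -0. ]] 0.2116 F -0.8 0.3 -0.3 gw 0.0006 23.62
[[-43.5  -0.8]]
green 6054.5 [562.  -54.  149.6  50.1   9. ] [[-1.6 -0.8]]
orange 547.0 [ 701.6 -258.8   63.    45.8   41.1] [[ 104.4 -224.8]]
blue 2285.5 [580.5 100.4 113.   38.4 -71.9] [[ 40.7 148.9]]
```

View pics/w9c.png

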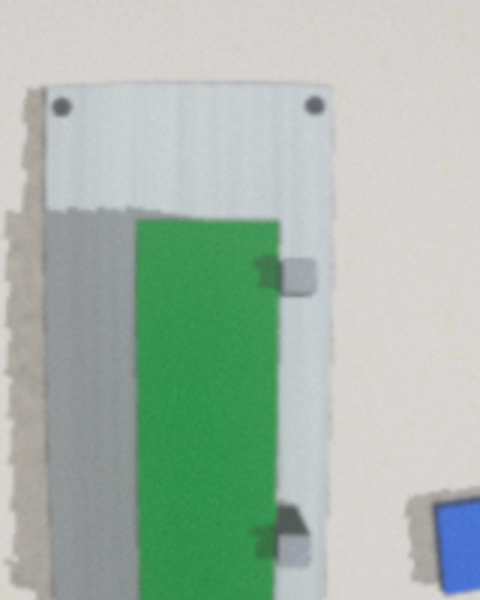

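The view from above shows only green, square at 9.0° and against both posts, with nothing peeking out from under it. Now the push against the side posts.

Emit:
move_arm(
  steps=[
    {"x": 1.85, "y": -2.65, "z": 1, "wx": 0, "wy": 0, "wz": 0},
    {"x": 1.85, "y": -2.65, "z": 3, "wx": 0, "wy": 0, "wz": 0},
    {"x": 0, "y": 0, "z": 4.5, "wx": 0, "wy": 0, "wz": 0},
    {"x": 0, "y": 0, "z": 4.5, "wx": 0, "wy": 0, "wz": 0},
    {"x": 0, "y": 0, "z": 3, "wx": 0, "wy": 0, "wz": 0},
    {"x": 0, "y": 0, "z": 1.5, "wx": 0, "wy": 0, "wz": 0},
    {"x": 0, "y": 0, "z": 0.55, "wx": 0, "wy": 0, "wz": 0},
    {"x": 0, "y": 0, "z": 0, "wx": 0, "wy": 0, "wz": 0},
  ],
)

```text
time: 24.68
tcp_pos: [0.5591, -0.1075, 0.0305]
tcp_rot: [-0.078, 0.997, -0.0, 0.0]
ft_force: [-0.0, 0.0, 0.2]
grip_width: 0.0004
finger_force: 0.0
```

Emit:
move_arm(
  steps=[
    {"x": 0, "y": 0.3, "z": 0, "wx": 0, "wy": 0, "wz": 0},
    {"x": 0, "y": 0.2, "z": 0, "wx": 0, "wy": 0, "wz": 0},
    {"x": 0, "y": 0.1, "z": 0, "wx": 0, "wy": 0, "wz": 0},
    {"x": 0, "y": 0.1, "z": 0, "wx": 0, "wy": 0, "wz": 0},
    {"x": 0, "y": 0, "z": 0, "wx": 0, "wy": 0, "wz": 0},
  ],
)

```text
time: 25.3
tcp_pos: [0.5578, -0.1004, 0.0299]
tcp_rot: [-0.078, 0.997, -0.0, -0.0]
ft_force: [-0.1, 0.5, 0.3]
grip_width: 0.0005
finger_force: 0.0
```

Run:
```python
from h import *
jst()
```

```text
jig [[-13.  -45.9]] 0.0299 F -0.0 0.5 0.3 gw 0.0005 25.3
```

Emit:
move_arm(
  steps=[
    {"x": 0, "y": 0.1, "z": 0, "wx": 0, "wy": 0, "wz": 0},
    {"x": 0, "y": 0.1, "z": 0, "wx": 0, "wy": 0, "wz": 0},
    {"x": 0, "y": 0, "z": 0, "wx": 0, "wy": 0, "wz": 0},
  ],
)

```text
time: 25.68
tcp_pos: [0.5575, -0.0985, 0.0299]
tcp_rot: [-0.078, 0.997, 0.0, -0.0]
ft_force: [0.1, -0.2, -0.6]
grip_width: 0.0004
finger_force: 0.0
```

Emit:
move_arm(
  steps=[
    {"x": 0, "y": 0.1, "z": 0, "wx": 0, "wy": 0, "wz": 0},
    {"x": 0, "y": 0, "z": 0, "wx": 0, "wy": 0, "wz": 0},
  ],
)

```text
time: 25.92
tcp_pos: [0.5573, -0.0975, 0.0299]
tcp_rot: [-0.078, 0.997, -0.0, -0.0]
ft_force: [0.4, -0.5, -0.4]
grip_width: 0.0006
finger_force: 0.0
```

Emit:
move_arm(
  steps=[
    {"x": 0, "y": 0.1, "z": 0, "wx": 0, "wy": 0, "wz": 0},
    {"x": 0, "y": 0, "z": 0, "wx": 0, "wy": 0, "wz": 0},
  ],
)

```text
time: 26.18
tcp_pos: [0.5571, -0.0965, 0.0299]
tcp_rot: [-0.078, 0.997, -0.0, -0.0]
ft_force: [-0.4, 0.1, -0.7]
grip_width: 0.0004
finger_force: 0.0
```

Emit:
move_arm(
  steps=[
    {"x": 0, "y": 0.1, "z": 0, "wx": 0, "wy": 0, "wz": 0},
    {"x": 0, "y": 0.1, "z": 0, "wx": 0, "wy": 0, "wz": 0},
    {"x": 0, "y": 0, "z": 0, "wx": 0, "wy": 0, "wz": 0},
  ],
)

```text
time: 26.55
tcp_pos: [0.5571, -0.0955, 0.03]
tcp_rot: [-0.078, 0.997, -0.001, 0.0]
ft_force: [-0.3, -7.9, 0.0]
grip_width: 0.0005
finger_force: 3.6
```

Emit:
move_arm(
  steps=[
    {"x": 0, "y": 0.1, "z": 0, "wx": 0, "wy": 0, "wz": 0},
    {"x": 0, "y": 0.1, "z": 0, "wx": 0, "wy": 0, "wz": 0},
    {"x": 0, "y": 0, "z": 0, "wx": 0, "wy": 0, "wz": 0},
  ],
)

```text
time: 26.92
tcp_pos: [0.5572, -0.0953, 0.0302]
tcp_rot: [-0.079, 0.997, -0.002, 0.001]
ft_force: [-0.7, -19.1, 0.3]
grip_width: 0.0003
finger_force: 9.2
```

Run:
```python
from h import *
jst()
```

```text
jig [[-12.8 -40.8]] 0.0302 F -3.7 -18.8 0.3 gw 0.0003 26.93
```

Emit:
move_arm(
  steps=[
    {"x": 0, "y": -0.5, "z": 0, "wx": 0, "wy": 0, "wz": 0},
    {"x": 0, "y": -0.9, "z": -1, "wx": 0, "wy": 0, "wz": 0},
    {"x": 0, "y": 0, "z": -4.5, "wx": 0, "wy": 0, "wz": 0},
    {"x": 0, "y": 0, "z": -4.5, "wx": 0, "wy": 0, "wz": 0},
    {"x": 4.6, "y": 2.65, "z": -1, "wx": 0, "wy": 0, "wz": 0},
    {"x": 4.8, "y": 2.65, "z": 0, "wx": 0, "wy": 0, "wz": 0},
    {"x": 0, "y": 0, "z": 0, "wx": 0, "wy": 0, "wz": 0},
  ],
)

```text
time: 27.8
tcp_pos: [0.4538, -0.0677, 0.1402]
tcp_rot: [-0.078, 0.997, 0.0, -0.001]
ft_force: [0.1, 1.0, -0.1]
grip_width: 0.0005
finger_force: 0.0
```

Run:
```python
from h import *
jst(); n="wrist"; c=camera(n); cv2.imwrite("pics/w10.png",c["img"]); print(T(c["pose"][:2,3][None]*1000),c["pose"][2,3])
h=cv2.cvtColor(c["img"],cv2.COLOR_BGR2HSV)
for col in("green","orange","blue"):
    m=mask(c["img"],col,70,10)
    for b in blobs(m,2,8): print(col,cv2.contourArea(b),b[:,0].min(0),b[:,0].max(0))
    for v in (-18,-9,0,9):   # columns by jig y
        u=project(c,np.r_[o-80*ex+v*ey,38][None]/1000,n)[0]; k=int(round(u[0])); r=np.flatnonzero(m[:,k])
        if len(r): print("  y",v,"col",k,"rows",r.min(),r.max())
for v in(-9,9):
  for x in(-80,-78,-76):
    print(v,x,[project(c,np.r_[o+x*ex+v*ey,z][None]/1000,n)[0].round(1).tolist() for z in(52,38,24,10)])
```

```text
jig [[-110.7    2.6]] 0.1402 F 0.3 1.0 -0.1 gw 0.0005 27.8
[[-180.1    1.6]] 0.2943400428171265
green 632.0 [237 311] [261 341]
green 67.5 [247 248] [250 283]
  y -18 col 227 rows 355 362
  y -9 col 237 rows 335 370
  y 0 col 247 rows 262 362
  y 9 col 256 rows 311 360
orange 57.0 [ 76 317] [104 331]
orange 9.0 [220 227] [224 230]
  y -9 col 237 rows 279 285
  y 9 col 256 rows 345 345
blue 567.5 [363 299] [411 321]
blue 11.0 [222 221] [226 224]
  y -18 col 227 rows 353 372
  y -9 col 237 rows 349 369
  y 0 col 247 rows 358 358
  y 9 col 256 rows 354 366
-9 -80 [[236.4, 232.4], [237.0, 226.6], [237.5, 221.4], [238.0, 216.6]]
-9 -78 [[236.4, 234.5], [237.0, 228.6], [237.5, 223.3], [238.0, 218.5]]
-9 -76 [[236.5, 236.6], [237.0, 230.6], [237.6, 225.2], [238.0, 220.3]]
9 -80 [[256.9, 232.4], [256.5, 226.6], [256.1, 221.4], [255.8, 216.6]]
9 -78 [[256.9, 234.5], [256.5, 228.7], [256.1, 223.3], [255.8, 218.5]]
9 -76 [[256.8, 236.6], [256.4, 230.6], [256.1, 225.2], [255.7, 220.3]]
```

Emit:
move_arm(
  steps=[
    {"x": 0, "y": -0.26, "z": 0, "wx": 0, "wy": 0, "wz": 0},
    {"x": 0, "y": 0, "z": 0, "wx": 0, "wy": 0, "wz": 0},
    {"x": 0, "y": 0, "z": 0, "wx": 0, "wy": 0, "wz": 0},
    {"x": 0, "y": 0, "z": 0, "wx": 0, "wy": 0, "wz": 0},
  ],
  jaw=8,
)

```text
time: 28.35
tcp_pos: [0.4582, -0.0714, 0.1397]
tcp_rot: [-0.078, 0.997, 0.0, -0.0]
ft_force: [-1.0, 0.4, 0.5]
grip_width: 0.0389
finger_force: 0.0
```

Run:
```python
from h import *
jst(); n="wrist"; c=camera(n); cv2.imwrite("pics/w11.png",c["img"])
hs=cv2.cvtColor(c["img"],cv2.COLOR_BGR2HSV)
for v in(-20,-10,0,10,20):
    u=project(c,np.r_[o-78*ex+v*ey,38][None]/1000,n)[0]; k=int(round(u[0]))
    print(v,k,[(r,*hs[r,k].tolist()) for r in range(214,242)])
for x in(-80,-78,-76): print(x,[project(c,np.r_[o+x*ex,z][None]/1000,n)[0].round(1).tolist() for z in(52,38,24,10)])
```

```text
jig [[-106.9   -1.8]] 0.1397 F -1.0 0.6 0.5 gw 0.0389 28.35
-20 230 [(214, 100, 10, 154), (215, 100, 16, 147), (216, 111, 35, 137), (217, 109, 65, 110), (218, 111, 93, 104), (219, 111, 100, 99), (220, 112, 94, 95), (221, 122, 43, 88), (222, 4, 48, 91), (223, 8, 101, 98), (224, 9, 111, 103), (225, 10, 123, 106), (226, 10, 126, 111), (227, 23, 84, 88), (228, 53, 70, 76), (229, 67, 81, 79), (230, 65, 79, 77), (231, 65, 94, 84), (232, 66, 127, 108), (233, 67, 160, 131), (234, 68, 169, 140), (235, 69, 173, 140), (236, 68, 170, 141), (237, 69, 179, 141), (238, 68, 167, 142), (239, 69, 170, 141), (240, 69, 168, 143), (241, 67, 169, 142)]
-10 241 [(214, 94, 12, 147), (215, 105, 18, 145), (216, 107, 35, 132), (217, 108, 71, 111), (218, 109, 89, 103), (219, 111, 96, 96), (220, 110, 101, 98), (221, 112, 83, 102), (222, 160, 43, 89), (223, 7, 94, 100), (224, 9, 117, 105), (225, 11, 123, 106), (226, 11, 117, 111), (227, 18, 84, 85), (228, 59, 70, 77), (229, 66, 83, 80), (230, 69, 84, 79), (231, 69, 99, 85), (232, 66, 125, 108), (233, 68, 165, 130), (234, 69, 173, 140), (235, 68, 164, 143), (236, 
[... 1369 characters left out ...]
, (218, 110, 84, 106), (219, 112, 101, 101), (220, 111, 96, 101), (221, 115, 69, 103), (222, 165, 44, 93), (223, 9, 92, 103), (224, 10, 111, 101), (225, 11, 129, 109), (226, 11, 122, 115), (227, 20, 79, 90), (228, 58, 55, 79), (229, 68, 83, 77), (230, 68, 77, 79), (231, 66, 81, 82), (232, 66, 120, 104), (233, 68, 151, 132), (234, 69, 164, 140), (235, 69, 166, 141), (236, 68, 161, 144), (237, 69, 168, 141), (238, 68, 159, 143), (239, 68, 161, 144), (240, 70, 175, 141), (241, 68, 171, 140)]
-80 [[251.7, 228.4], [251.6, 222.8], [251.4, 217.6], [251.3, 212.9]]
-78 [[251.7, 230.5], [251.6, 224.8], [251.4, 219.6], [251.3, 214.8]]
-76 [[251.7, 232.6], [251.6, 226.8], [251.4, 221.5], [251.3, 216.7]]
```

All three end faces are flush at jig x ≈ −76, with the boundaries within 0.4 px of prediction. One last gentle confirming end push.

Emit:
move_arm(
  steps=[
    {"x": 0, "y": 0.2, "z": 1, "wx": 0, "wy": 0, "wz": 0},
    {"x": 0, "y": 0, "z": 3, "wx": 0, "wy": 0, "wz": 0},
    {"x": 0, "y": 0, "z": 3.5, "wx": 0, "wy": 0, "wz": 0},
    {"x": 0, "y": 0, "z": 2.5, "wx": 0, "wy": 0, "wz": 0},
    {"x": 0, "y": 0, "z": 0.9, "wx": 0, "wy": 0, "wz": 0},
    {"x": -0.4, "y": 0, "z": 0, "wx": 0, "wy": 0, "wz": 0},
    {"x": -0.5, "y": 0, "z": 0, "wx": 0, "wy": 0, "wz": 0},
    {"x": -0.4, "y": 0, "z": 0, "wx": 0, "wy": 0, "wz": 0},
    {"x": -0.3, "y": 0, "z": 0, "wx": 0, "wy": 0, "wz": 0},
    {"x": 0, "y": 0, "z": 0, "wx": 0, "wy": 0, "wz": 0},
  ],
  jaw=0,
)

```text
time: 29.65
tcp_pos: [0.4739, -0.0668, 0.0312]
tcp_rot: [-0.078, 0.997, -0.0, 0.0]
ft_force: [-0.6, 0.5, -0.1]
grip_width: 0.0004
finger_force: 0.0
```

Run:
```python
from h import *
jst()
```

```text
jig [[-90.6   0.3]] 0.0312 F -0.5 0.6 -0.1 gw 0.0004 29.65
```

Emit:
move_arm(
  steps=[
    {"x": -0.15, "y": 0, "z": 0, "wx": 0, "wy": 0, "wz": 0},
    {"x": -0.15, "y": 0, "z": 0, "wx": 0, "wy": 0, "wz": 0},
    {"x": 0, "y": 0, "z": 0, "wx": 0, "wy": 0, "wz": 0},
  ],
)

```text
time: 30.02
tcp_pos: [0.4766, -0.0663, 0.0309]
tcp_rot: [-0.078, 0.997, 0.0, 0.0]
ft_force: [0.2, 0.4, -0.7]
grip_width: 0.0005
finger_force: 0.0
```

Emit:
move_arm(
  steps=[
    {"x": -0.1, "y": 0, "z": 0, "wx": 0, "wy": 0, "wz": 0},
    {"x": 0, "y": 0, "z": 0, "wx": 0, "wy": 0, "wz": 0},
  ],
)

```text
time: 30.28
tcp_pos: [0.4768, -0.0662, 0.0307]
tcp_rot: [-0.078, 0.997, 0.0, -0.001]
ft_force: [-3.1, -1.0, 1.4]
grip_width: 0.0005
finger_force: 1.6
```

Emit:
move_arm(
  steps=[
    {"x": -0.08, "y": 0, "z": 0, "wx": 0, "wy": 0, "wz": 0},
    {"x": 0, "y": 0, "z": 0, "wx": 0, "wy": 0, "wz": 0},
  ],
)

```text
time: 30.52
tcp_pos: [0.4768, -0.0661, 0.0307]
tcp_rot: [-0.078, 0.997, 0.0, -0.001]
ft_force: [-6.0, -2.8, 4.9]
grip_width: 0.0002
finger_force: 3.2
```

Emit:
move_arm(
  steps=[
    {"x": 0.3, "y": 0, "z": 0, "wx": 0, "wy": 0, "wz": 0},
    {"x": 0.7, "y": 0, "z": 0, "wx": 0, "wy": 0, "wz": 0},
    {"x": 0.5, "y": 0, "z": -2, "wx": 0, "wy": 0, "wz": 0},
    {"x": 0, "y": 0, "z": -5, "wx": 0, "wy": 0, "wz": 0},
    {"x": 0, "y": 0, "z": -5, "wx": 0, "wy": 0, "wz": 0},
    {"x": -4, "y": 0, "z": -5, "wx": 0, "wy": 0, "wz": 0},
    {"x": -4.5, "y": 0, "z": -1, "wx": 0, "wy": 0, "wz": 0},
    {"x": -4.5, "y": 0, "z": 0, "wx": 0, "wy": 0, "wz": 0},
    {"x": 0, "y": 0, "z": 0, "wx": 0, "wy": 0, "wz": 0},
  ],
)

```text
time: 31.65
tcp_pos: [0.5933, -0.0478, 0.2096]
tcp_rot: [-0.078, 0.997, -0.0, 0.001]
ft_force: [-0.7, 0.1, -0.9]
grip_width: 0.0004
finger_force: 0.0
```

Run:
```python
from h import *
jst(); n="wrist"; c=camera(n)
b=blobs(mask(c["img"],"green",80,20),1)[0]; r=rect(cast(c,b[:,0],.052,n)[:,:2]); print(r,T(r[None,:2]))
k=int(project(c,np.r_[o+75*ex,58][None]/1000,n)[0,0]); print([(i,*c["img"][i,k].tolist()) for i in range(190,232)])
for x in(70,72,74,76): print(x,project(c,np.r_[o+x*ex,58][None]/1000,n)[0],project(c,np.r_[o+x*ex,52][None]/1000,n)[0])
```

```text
jig [[30.2  0.5]] 0.2096 F -0.7 0.2 -0.9 gw 0.0004 31.65
[561.9 -54.4 149.5  49.4   8.9] [[-1.8 -1.1]]
[(190, 77, 146, 51), (191, 77, 146, 47), (192, 75, 145, 51), (193, 74, 144, 43), (194, 79, 147, 49), (195, 75, 145, 44), (196, 77, 148, 51), (197, 77, 145, 50), (198, 76, 146, 46), (199, 76, 145, 50), (200, 74, 145, 51), (201, 77, 145, 50), (202, 71, 143, 43), (203, 77, 145, 47), (204, 80, 148, 54), (205, 79, 145, 52), (206, 75, 144, 50), (207, 78, 145, 51), (208, 76, 145, 47), (209, 72, 142, 48), (210, 76, 146, 50), (211, 76, 144, 47), (212, 75, 144, 52), (213, 75, 144, 49), (214, 75, 143, 50), (215, 76, 145, 51), (216, 73, 135, 48), (217, 68, 113, 51), (218, 57, 79, 55), (219, 56, 64, 63), (220, 56, 61, 71), (221, 53, 58, 83), (222, 52, 58, 88), (223, 52, 59, 89), (224, 55, 60, 91), (225, 50, 57, 87), (226, 53, 59, 90), (227, 52, 58, 89), (228, 54, 56, 89), (229, 54, 58, 84), (230, 51, 54, 71), (231, 50, 55, 55)]
70 [249.12193941 217.37487023] [249.11745016 215.54619291]
72 [249.12020634 219.09469316] [249.11576494 217.24041728]
74 [249.11847092 220.80725705] [249.11407735 218.92773182]
76 [249.11673333 222.51249486] [249.11238757 220.60807068]
```

```bash
python3 -c "
from plant import order; print(order.sign_off())"
```

```text
the job is handed in; nothing more can be done
None
```

The job is handed in: blue, orange and green lie stacked in that order, flush with one another and pressed against both posts and the red end stop, with no sign that the stop moved, and done at 32 s of the 72 s allowed.

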